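# Pack the touch-up paint crate

### The job

Take the red and the blue spray can out of the leaning rack and stand each upright on the floor of the empty crate cell right next to the paint jar of the same colour, one can per cell. Set them down gently rather than dropping them, and leave the green can, the jars and everything else where they are.

Things in the scene. Friction and masses are not known exactly. Their poses are not given: they have to be found in the camera images.
- can_red: spray can, a cylinder 40 mm in diameter and 140 mm tall, about 0.13 kg, red body and cap, white band low on the body. Origin: centre of its flat bottom; its z axis runs along the can to the cap. It starts in one of the rack's three places, leaning 0.56 rad (32 degrees) from vertical, cap towards the robot. To be moved into the crate.
- can_blue: spray can, a cylinder 40 mm in diameter and 140 mm tall, about 0.13 kg, blue body and cap, white band low on the body. Origin: centre of its flat bottom; its z axis runs along the can to the cap. It starts in one of the rack's three places, leaning 0.56 rad (32 degrees) from vertical, cap towards the robot. To be moved into the crate.
- can_green: spray can, a cylinder 40 mm in diameter and 140 mm tall, about 0.13 kg, green body and cap, white band low on the body. Origin: centre of its flat bottom; its z axis runs along the can to the cap. It starts in one of the rack's three places, leaning 0.56 rad (32 degrees) from vertical, cap towards the robot. It has no jar and stays in the rack.
- rack: fixed grey leaning rack, 272 mm wide, three places 88 mm apart along its y. Each can stands on a sloping shelf (bottom centre 60 mm above table), against a back board on the robot's side (75 mm up the can), between fins 46 mm apart (55 mm up the can); its upper 65 mm is free. Origin on the table under the middle can's bottom; z up; the cans' caps lean towards its -x, 32 degrees from vertical.
- crate: fixed plywood crate with six cells in two rows of three, 150 mm (x) by 222 mm (y), 80 mm high; cells 66 by 66 mm inside, 72 mm from centre to centre, all walls, dividers and floor 6 mm thick. Origin: centre of its underside; x points away from the robot across the two rows, y along each row, z up.
- near0 (a point): centre of the cell floor (6 mm above the table) of the -y cell of the crate's near row (the robot's side), empty at the start; axes as the crate's
- far0 (a point): centre of the cell floor of the -y cell of the crate's far row, which holds a paint jar; it shares a divider with near0
- near1 (a point): centre of the cell floor (6 mm above the table) of the middle cell of the crate's near row (the robot's side), empty at the start; axes as the crate's
- far1 (a point): centre of the cell floor of the middle cell of the crate's far row, which holds a paint jar; it shares a divider with near1
- near2 (a point): centre of the cell floor (6 mm above the table) of the +y cell of the crate's near row (the robot's side), empty at the start; axes as the crate's
- far2 (a point): centre of the cell floor of the +y cell of the crate's far row, which holds a paint jar; it shares a divider with near2
- jar_red: small paint jar with a red body and lid and a paper label, 48 mm in diameter, 62 mm tall, standing in one of the three far cells of the crate. Origin: centre of its underside, z up. Marks where the red can goes; not to be moved.
- jar_blue: small paint jar with a blue body and lid and a paper label, 48 mm in diameter, 62 mm tall, standing in one of the three far cells of the crate. Origin: centre of its underside, z up. Marks where the blue can goes; not to be moved.
- jar_yellow: small paint jar with a yellow body and lid and a paper label, 48 mm in diameter, 62 mm tall, standing in one of the three far cells of the crate. Origin: centre of its underside, z up. Not to be moved.
- screwdriver: screwdriver lying on the table, about 200 mm long along its x. Bystander, to be left alone.
- wrench: open-ended spanner about 180 mm long, lying on the table along its x. Bystander, to be left alone.
- fuse_box: closed teal box, 90 by 60 by 40 mm, origin under its centre. Bystander, to be left alone.
- screw_jar: glass jar with a steel lid, 70 mm in diameter, 95 mm tall, origin under its centre. Bystander, to be left alone.
There are look-alikes about, which are no part of the job. What is shaped like the can_red but brown or purple is not meant.

How it is judged:
By the outcome, as a careful person would: the job done as asked, in the order asked, and still so for the second after the job is handed in, with the robot touching nothing.
It also fails if it takes over 58 s, if anything falls off the work surface, if the arm or the gripper's body presses on something with over 40 N, if the wrist force passes 120 N, or if a joint passes its speed limit or range.

### The arm

A 6-joint arm with a two-finger parallel gripper is mounted at the origin on the work surface. World frame = base frame: x ahead of the robot, y to its left, z up, the work surface at z = 0. Lengths are in m, angles in rad, forces in N, time in s.
With the tool pointing down it reaches from about 0.35 to 0.975 m from the base axis. Payload 4.9 kg.
Tool frame: the origin (TCP) lies midway between the tips of the shut fingers; the grasp point (between the pads) lies 19 mm behind it (ctrl.hold_point_z is the distance from the TCP to the grasp point, in m); z points along the fingers, y is the line along which they close (so a half turn about z gives the same grasp; the last joint's range is limited). The gripper opens to 85 mm and grips with 20 to 120 N. Pads are 22 mm wide; open, the fingers measure 114 mm over their backs; the gripper's body (76 mm by 85 mm) begins 54 mm behind the grasp point. The pads swing forward as they close: fully open they stand 13 mm farther back than shut.
Start: joints at [1.215, 0.053, 1.613, -0, 1.476, -0.119], TCP at [0.147, 0.608, 0.231] pointing down, gripper open.
Joint ranges: [-3.01, 3.01], [-1.01, 2.22], [0.06, 2.58], [-1.02, 4.17], [0.09, 2.62], [-3.14, 3.14]. Speed limits (rad/s): [2.57, 2.57, 3.14, 3.14, 3.14, 3.14].

### API

Orientations are given as a rotation vector (axis times angle).
In Python, from station import status, viewer, finish_job, ctrl gives the robot as it stands.
- The arm moves only by the shell command python3 -m jog 'ROWS' [FORCE]. ROWS is JSON, a list of rows, each a list of 7 numbers: the turn, a rotation vector about the tool's x, y, z each as a share of 5 degrees, from -1 to 1, then the shift along the tool's x, y, z each as a share of 30 mm, from -1 to 1, then the opening, from -1 (shut) to 1 (fully open). A call has 1 to 5 rows; each row shifts and turns the commanded pose from where the row before left it, along the tool's axes as they then stand; what a row does not reach is not made up. A row lasts 1/8 s, in which the tool goes at most 62.5 mm and 10.7 degrees, less where a joint would pass 70% of its speed; a pose out of reach is approached as far as the arm can. A call with a number of a shift or a turn outside -1 to 1 is refused whole. A call with a gripper value outside its range is refused whole. The fingers move at their own pace and stop on an object; FORCE is the grip in N (left out, the last holds). Time passes only in rows, so rows that do not move let the fingers close. It gives the time, the measured TCP pose, the force, the opening and the grip force at its end, in the units of the state.
- status.get_obs(): the state, without advancing time (a new reading comes with each control period).
- viewer.get_image(name): name is "scene" or "top" or "wrist"; returns a dict with "img" (480x640x3 uint8, red, green, blue), "fovy" (degrees; the focal length in pixels is half the picture's height over the tangent of half this angle, whatever the lens; pixels are square), "cx", "cy" (the principal point, pixels), "rvec" (rotation vector, rad) and "tvec" (3), from world to camera coordinates, as OpenCV has them. Camera axes: x right, y down, z forward; pixel columns grow to the right and rows downward; lengths in m; the calibration is good to about 2 mm. A picture is of the moment at which its call begins. There is no depth.
- finish_job(): hands the job in; it is judged then, once.
The state is a dict: "t": time; "q": joint angles; "dq": joint speeds; "effort": joint torques, N m; "tool_pos": TCP position; "tool_rot": TCP orientation; "contact_force": force on the tool from outside, world axes, zero at the start; "wrist_torque": the same for the moment, N m; "opening": finger opening in m; "grip_force": force on a finger pad.
Only numpy, scipy, OpenCV 4.12 (cv2) and the standard library are available. Lean on these libraries where they do the work, as an engineer would, in place of code of your own. Each camera call takes 0.05 s, during which the arm holds its last target. There are 200 camera calls.

## Working session

There is one attempt and no reset: what is moved stays moved. The work goes in short steps, Python scripts to look and compute and a shell command to move; the robot and the scene stay as the last step left them, time stands still between calls to the robot, and variables do not carry over. Pictures are saved under pics/ and viewed, at most 10 in all, crops included, and the job is handed in when it is done.

```bash
ls; mkdir -p pics; python3 - <<'E'
from station import status, viewer, ctrl
import cv2,pickle
print(status.get_obs(), ctrl.hold_point_z)
d={}
for n in ("scene","top"):
    r=viewer.get_image(n); d[n]=r; cv2.imwrite(f"pics/{n}0.png",r["img"][:,:,::-1]); print(n,r["fovy"],r["cx"],r["cy"],r["rvec"],r["tvec"])
pickle.dump(d,open("d.pkl","wb"))
E
```

```text
pics
{'t': 0.0, 'q': array([ 1.21502135e+00,  5.33660164e-02,  1.61429915e+00, -4.66627101e-07,
        1.47602543e+00, -1.18986467e-01]), 'dq': array([-0.0009576 , -0.00178005, -0.00173873, -0.00027174, -0.00151252,
       -0.00184854]), 'effort': array([ 9.65297513e-04, -3.93696713e+01, -3.70170307e+01,  7.19144373e-05,
        6.72749185e-03,  9.33512808e-06]), 'tool_pos': array([0.14638338, 0.60696523, 0.23005428]), 'tool_rot': array([-0.3710197 , -3.11910914,  0.00320269]), 'contact_force': array([ 0.79754823,  0.69657997, -0.44258656]), 'wrist_torque': array([ 0.00115197, -0.05044172,  0.05286774]), 'grip_force': 0.0, 'opening': 0.08558719443368955} 0.0187
scene 50.01944682192348 313.9524701898639 240.9095325983072 [ 0.72604097  2.71990504 -0.9391082 ] [ 0.53523784 -0.20119221  1.68646691]
top 52.05182336765759 314.26131985083634 236.8256545669616 [ 2.21792629 -2.17914899  0.07718537] [-0.00879935  0.59592019  1.15303019]
```

View pics/scene0.png

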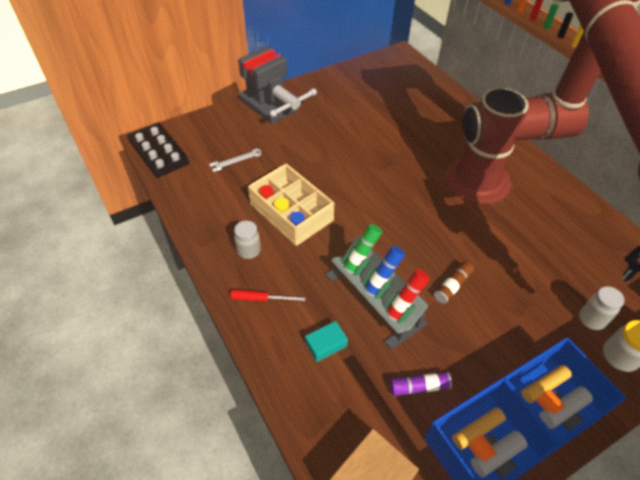

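View pics/top0.png

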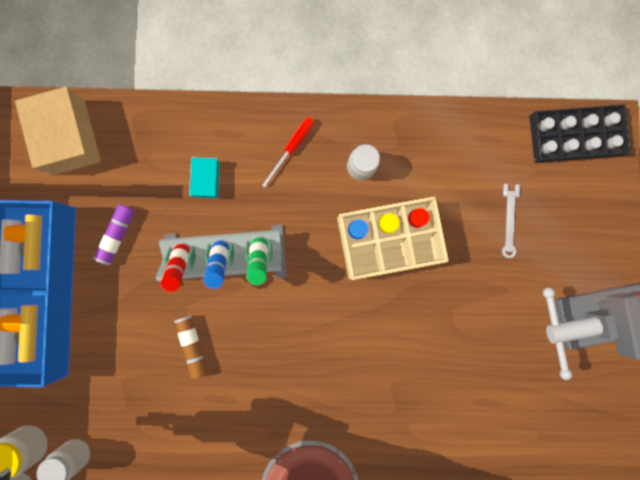

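The scene view shows red, blue and green cans at about (408,295), (385,272) and (363,250). The top view has them at (175,265), (216,263) and (258,258). The jars in the top view are blue (358,229), yellow (389,223) and red (419,217), so red goes to near0 (-y, right) and blue to near2 (+y, left).

Could be mistaken for the red can: brown can (189,347), purple can (114,235), screwdriver handle (299,133), red jar (419,217) in the top view. The choice is the red-bodied can in the rack at (175,265). For the blue can: blue jar (358,229) and the tote (35,290). The choice is the rack can at (216,263).

```bash
cat > h.py <<'E'
import numpy as np,cv2
def K(r):
    f=240/np.tan(np.radians(r["fovy"])/2); return np.array([[f,0,r["cx"]],[0,f,r["cy"]],[0,0,1.]])
def ray(r,uv):
    R=cv2.Rodrigues(np.array(r["rvec"]))[0]; t=np.array(r["tvec"])
    return -R.T@t, R.T@np.linalg.inv(K(r))@np.array([uv[0],uv[1],1.])
def plane(r,uv,z):
    c,d=ray(r,uv); return c+d*(z-c[2])/d[2]
def tri(r1,a,r2,b):
    c1,d1=ray(r1,a);c2,d2=ray(r2,b)
    s=np.linalg.lstsq(np.c_[d1,-d2],c2-c1,rcond=None)[0]
    p,q=c1+s[0]*d1,c2+s[1]*d2; return (p+q)/2,np.linalg.norm(p-q)
def proj(r,p): return cv2.projectPoints(np.array(p,float).reshape(-1,3),np.array(r["rvec"]),np.array(r["tvec"]),K(r),None)[0].reshape(-1,2)
def mask(img,c):
    h,s,v=cv2.split(cv2.cvtColor(img,cv2.COLOR_RGB2HSV))
    m={"red":((h<6)|(h>174)),"blue":(h>100)&(h<125),"green":(h>50)&(h<80),"yellow":(h>22)&(h<35)}[c]&(s>140)&(v>70)
    return m.astype(np.uint8)
E
python3 - <<'E'
import pickle
from h import *
np.set_printoptions(precision=4,suppress=True)
d=pickle.load(open("d.pkl","rb"))
for n in d:
    for c in("red","blue","green","yellow"):
        m=mask(d[n]["img"],c); k,l,st,ce=cv2.connectedComponentsWithStats(m)
        print(n,c,[(ce[i].round(1).tolist(),st[i].tolist()) for i in range(1,k) if st[i][4]>25])
i=d["top"]["img"][:,:,::-1]
a=cv2.resize(i[185:290,150:290],None,fx=5.7,fy=5.5,interpolation=3)
cv2.imwrite("pics/a.png",cv2.resize(i[190:300,150:300],None,fx=5,fy=5,interpolation=3)) # u=150+x/5 v=190+y/5
cv2.imwrite("pics/b.png",cv2.resize(i[190:290,325:455],None,fx=6,fy=6,interpolation=3)) # u=325+x/6
E
```

```text
scene red [([535.6, 9.9], [530, 0, 13, 21, 136]), ([597.0, 4.3], [586, 0, 30, 15, 203]), ([624.0, 46.9], [596, 5, 44, 111, 2549]), ([582.7, 77.9], [561, 46, 41, 57, 968]), ([259.0, 60.3], [242, 50, 38, 24, 340]), ([518.1, 126.2], [479, 97, 70, 56, 1726]), ([569.5, 121.0], [549, 104, 39, 34, 803]), ([482.6, 181.1], [445, 157, 66, 47, 1735]), ([266.3, 190.9], [260, 186, 13, 12, 121]), ([418.6, 279.5], [407, 269, 23, 23, 323]), ([407.8, 294.5], [399, 285, 21, 18, 189]), ([248.4, 295.1], [229, 289, 40, 13, 390]), ([393.8, 312.6], [388, 305, 14, 14, 105])]
scene blue [([325.4, 28.6], [245, 0, 167, 79, 8123]), ([296.5, 217.3], [291, 213, 13, 11, 104]), ([394.5, 256.0], [386, 247, 18, 19, 233]), ([384.2, 270.7], [377, 263, 16, 15, 136]), ([371.5, 288.6], [366, 283, 13, 11, 76]), ([523.8, 411.9], [426, 338, 199, 142, 9793])]
scene green [([550.2, 16.4], [545, 5, 12, 24, 102]), ([372.3, 233.6], [364, 225, 17, 18, 209]), ([362.7, 248.5], [356, 242, 15, 13, 111]), ([350.9, 266.3], [346, 262, 11, 9, 57])]
scene yellow [([281.3, 204.1], [275, 197, 14, 16, 158]), ([631.4, 324.4], [626, 321, 13, 9, 61]), ([557.0, 380.4], [545, 372, 24, 17, 111])]
top red [([299.9, 135.3], [285, 117, 30, 38, 405]), ([418.1, 217.6], [408, 209, 22, 19, 310]), ([182.1, 246.8], [174, 244, 16, 8, 63]), ([177.2, 262.3], [167, 257, 19, 15, 146]), ([171.4, 279.3], [160, 268, 23, 24, 410])]
top blue [([42.6, 293.2], [0, 201, 75, 186, 8648]), ([357.7, 228.8], [349, 220, 19, 19, 270]), ([220.8, 243.5], [213, 241, 16, 8, 49]), ([217.2, 258.7], [208, 254, 18, 12, 117]), ([213.7, 275.7], [204, 264, 20, 24, 379])]
top green [([259.0, 239.9], [252, 238, 15, 6, 38]), ([257.4, 255.2], [248, 251, 18, 10, 108]), ([256.3, 272.4], [247, 261, 19, 24, 377])]
top yellow [([388.5, 222.8], [378, 213, 22, 21, 359]), ([22.6, 340.8], [20, 324, 7, 37, 217]), ([9.5, 457.9], [0, 443, 22, 34, 550])]
```

View pics/a.png

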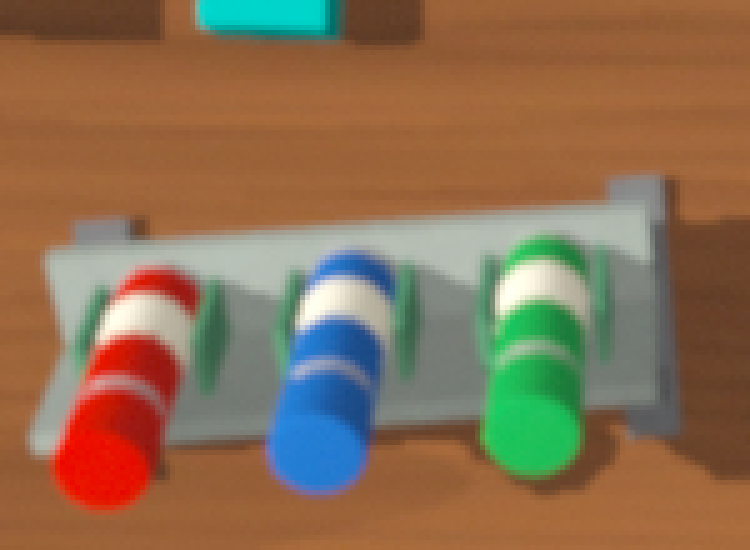

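View pics/b.png

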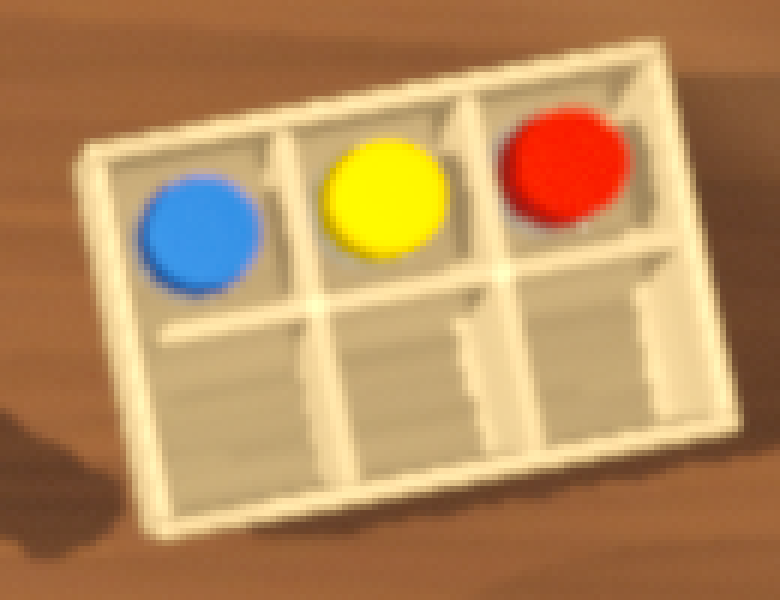

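The crops confirm the choice: the red, blue and green cans in the rack have cap-face centres at about (170.6,283.8), (213.8,279.4) and (256.6,277) in the top view. The crate rim corners are (337.7,214.2), (435.3,196.7), (448.3,262) and (349.7,279.5).

```bash
cat > fit.py <<'E'
import pickle,json
from h import *
np.set_printoptions(precision=4,suppress=True)
d=pickle.load(open("d.pkl","rb")); T=d["top"];S=d["scene"]
def rigid(a,b): # 2D b=R a+t
    ca,cb=a.mean(0),b.mean(0); U,_,V=np.linalg.svd((a-ca).T@(b-cb)); R=(U@V).T
    return R,cb-R@ca,np.arctan2(R[1,0],R[0,0])
px=[(337.7,214.2),(435.3,196.7),(448.3,262),(349.7,279.5)]
W=np.array([plane(T,p,.08)[:2] for p in px]); M=np.array([[.075,.111],[.075,-.111],[-.075,-.111],[-.075,.111]])
R,t,yaw=rigid(M,W); print("crate",t,yaw,"res mm",1000*(M@R.T+t-W)); 
near={k:(R@[-.036,y]+t).tolist() for k,y in(("near2",.072),("near1",0),("near0",-.072))}; print(near)
for k,y,c,p,q in(("b",.072,"blue",(357.7,228.8),(296.5,217.3)),("y",0,"y",(388.5,222.8),(281.3,204.1)),("r",-.072,"red",(418.1,217.6),(266.3,190.9))):
    print(k,R@[.036,y]+t,plane(T,p,.066)[:2],plane(S,q,.064)[:2])
caps=[(170.6,283.8),(213.8,279.4),(256.6,277)]
C=np.array([plane(T,p,.1787)[:2] for p in caps]); Mr=np.array([[-.0744,.088],[-.0744,0],[-.0744,-.088]])
# direction of y axis from line
R2,t2,y2=rigid(Mr,C)
if np.linalg.det(R2)<0:
    v=C[0]-C[2]; y2=np.arctan2(-v[0],v[1]); R2=np.array([[np.cos(y2),-np.sin(y2)],[np.sin(y2),np.cos(y2)]]); t2=C.mean(0)-R2@Mr.mean(0)
print("rack",t2,y2,1000*(Mr@R2.T+t2-C))
for a,b in(((177.2,262.3),(407.8,294.5)),((217.2,258.7),(384.2,270.7)),((257.4,255.2),(362.7,248.5)),):
    p,e=tri(T,a,S,b); print("mid",p,e,"rackframe",R2.T@(p[:2]-t2))
for n,D in(("T",T),("S",S)):
  for i in range(3):
    o=np.r_[R2@[0,[.088,0,-.088][i]]+t2,.06]; ax=np.r_[R2@[-np.sin(.56),0],np.cos(.56)]
    print(n,i,proj(D,[o+ax*.14,o+ax*.075]).tolist())
E
python3 fit.py
```

```text
crate [ 0.593  -0.1749] 0.1952198958540895 res mm [[ 0.5137 -1.8707]
 [-0.4579  1.4985]
 [-0.0275  2.266 ]
 [-0.0283 -1.8938]]
{'near2': [0.543718484702626, -0.11124614023327614], 'near1': [0.5576852073211902, -0.18187850292415664], 'near0': [0.5716519299397544, -0.2525108656150371]}
b [ 0.6144 -0.0973] [ 0.6133 -0.0966] [ 0.6184 -0.1016]
y [ 0.6283 -0.1679] [ 0.6284 -0.1671] [ 0.6327 -0.1694]
r [ 0.6423 -0.2385] [ 0.6416 -0.235 ] [ 0.647  -0.2398]
rack [0.5689 0.214 ] 0.09575183207757995 [[ 0.6239  0.45  ]
 [-1.3478  0.1409]
 [ 0.7239 -0.5909]]
mid [0.5275 0.2983 0.1237] 0.005473325682055519 rackframe [-0.0331  0.0879]
mid [0.5373 0.212  0.1255] 0.004006167675842129 rackframe [-0.0317  0.001 ]
mid [0.5462 0.1259 0.1264] 0.004280615431617767 rackframe [-0.031  -0.0855]
T 0 [[170.3987762789951, 283.46986922361674], [176.547264418993, 266.42149109291245]]
T 1 [[213.7182308195886, 280.0451537176822], [217.52632046576593, 263.2064227766714]]
T 2 [[256.9017743717286, 276.6311829562168], [258.3837170099016, 260.0008994243712]]
S 0 [[422.884721433132, 273.86384012747044], [408.7190636177033, 293.2306704720702]]
S 1 [[398.62813827946206, 250.04425750679226], [385.50801083823444, 269.3194188612354]]
S 2 [[375.9856052443449, 227.80964668157355], [363.80635784354763, 246.963100513367]]
```

```bash
cat > plan.py <<'E'
import sys
from h import *
from scipy.spatial.transform import Rotation as Ro
from station import status
np.set_printoptions(precision=3,suppress=True)
t2=np.array([.5689,.2140]);y2=.0958
R2=np.array([[np.cos(y2),-np.sin(y2)],[np.sin(y2),np.cos(y2)]])
ax=np.r_[R2@[-np.sin(.56),0],np.cos(.56)]
def bottom(c): return np.r_[R2@[0,{"red":.088,"blue":0}[c]]+t2,.06]
ry=np.r_[R2@[0,1],0]
def tilt(s=-1): y=s*ry; return np.c_[np.cross(y,-ax),y,-ax]
def upright(s=-1): y=s*ry; z=np.array([0,0,-1.]); return np.c_[np.cross(y,z),y,z]
near={"red":np.array([.5717,-.2525]),"blue":np.array([.5437,-.1112])}
def go(p,R,label=""):
    """turn (units 5deg) and then shift (units 30mm) in the TURNED tool's axes"""
    o=status.get_obs(); Rc=Ro.from_rotvec(o["tool_rot"]).as_matrix()
    print(label,"t",round(o["t"],2),"pos",o["tool_pos"],"turn",np.degrees(Ro.from_matrix(Rc.T@R).as_rotvec())/5,"shift/30mm",R.T@(p-o["tool_pos"])/.03,"F",o["contact_force"],"open",o["opening"],"q",o["q"])
E
python3 - <<'E'
from plan import *
o=status.get_obs();print(Ro.from_rotvec(o["tool_rot"]).as_matrix())
for s in(1,-1): go(bottom("red")+ax*.22,tilt(s),"pre"); 
E
```

```text
[[-0.972  0.235 -0.001]
 [ 0.235  0.972 -0.002]
 [ 0.    -0.002 -1.   ]]
pre t 0.1 pos [0.146 0.607 0.23 ] turn [-1.088 -6.363 -3.706] shift/30mm [ -7.801 -11.454   4.254] F [-0.096  0.878 -0.205] open 0.08510439076247046 q [ 1.215  0.053  1.614 -0.     1.476 -0.119]
pre t 0.1 pos [0.146 0.607 0.23 ] turn [-8.937  1.527 31.047] shift/30mm [ 7.801 11.454  4.254] F [-0.096  0.878 -0.205] open 0.08510439076247046 q [ 1.215  0.053  1.614 -0.     1.476 -0.119]
```

```bash
python3 -m jog '[[-0.16,-0.91,-0.53,0,-0.5,0,0.41],[-0.16,-0.91,-0.53,0,-0.5,0,0.41],[-0.16,-0.91,-0.53,0,-0.5,0,0.41],[-0.16,-0.91,-0.53,0,-0.5,0,0.41],[-0.16,-0.91,-0.53,0,-0.5,0,0.41]]' 40
python3 -m jog '[[-0.16,-0.91,-0.53,0,-0.5,0,0.41],[-0.16,-0.91,-0.53,0,-0.5,0,0.41],[0,0,0,0,0,0,0.41]]'
python3 -c "
from plan import *
go(bottom('red')+ax*.22,tilt(1))"
```

```text
t: 0.72
tool_pos: [0.1359, 0.5328, 0.2296]
tool_rot: [0.001, 2.738, 0.03]
contact_force: [0.2, -0.0, 0.4]
opening: 0.0603
grip_force: 0.0
t: 1.1
tool_pos: [0.1358, 0.5023, 0.2279]
tool_rot: [-0.126, 2.579, 0.039]
contact_force: [0.3, -0.1, -0.8]
opening: 0.06
grip_force: 0.0
 t 1.1 pos [0.136 0.502 0.228] turn [0.033 0.004 0.009] shift/30mm [-8.425 -8.013  4.553] F [ 0.301 -0.066 -0.843] open 0.06002153140668428 q [ 1.443 -0.253  1.975 -0.563  1.322 -0.111]
```

```bash
python3 -m jog '[[0,0,0,-0.84,-0.8,0.45,0.41],[0,0,0,-0.84,-0.8,0.45,0.41],[0,0,0,-0.84,-0.8,0.45,0.41],[0,0,0,-0.84,-0.8,0.45,0.41],[0,0,0,-0.84,-0.8,0.45,0.41]]'
python3 -m jog '[[0,0,0,-0.84,-0.8,0.45,0.41],[0,0,0,-0.84,-0.8,0.45,0.41],[0,0,0,-0.84,-0.8,0.45,0.41],[0,0,0,-0.84,-0.8,0.45,0.41],[0,0,0,-0.84,-0.8,0.45,0.41]]'
python3 -m jog '[[0,0,0,0,0,0,0.41],[0,0,0,0,0,0,0.41]]'
python3 - <<'E'
from plan import *
from station import viewer
import pickle
go(bottom('red')+ax*.22,tilt(1),"pre");go(bottom('red')+ax*.084,tilt(1),"grasp")
r=viewer.get_image("wrist");cv2.imwrite("pics/w1.png",r["img"][:,:,::-1])
pickle.dump(r,open("w1.pkl","wb"))
o=bottom('red'); print(proj(r,[o+ax*.14,o+ax*.07]))
E
```

```text
t: 1.72
tool_pos: [0.2918, 0.3976, 0.2398]
tool_rot: [-0.122, 2.578, 0.043]
contact_force: [-0.1, -0.0, -0.3]
opening: 0.0603
grip_force: 0.0
t: 2.35
tool_pos: [0.4457, 0.2914, 0.2494]
tool_rot: [-0.121, 2.577, 0.043]
contact_force: [0.9, 0.4, -0.5]
opening: 0.0601
grip_force: 0.0
t: 2.6
tool_pos: [0.4442, 0.2922, 0.2487]
tool_rot: [-0.122, 2.578, 0.042]
contact_force: [-0.3, 0.5, 0.1]
opening: 0.0601
grip_force: 0.0
pre t 2.6 pos [0.444 0.292 0.249] turn [ 0.048  0.015 -0.029] shift/30mm [ 0.045 -0.06   0.062] F [-0.269  0.549  0.062] open 0.06011685311126178 q [ 0.568 -0.504  2.125 -0.282  1.026 -1.012]
grasp t 2.6 pos [0.444 0.292 0.249] turn [ 0.048  0.015 -0.029] shift/30mm [ 0.045 -0.06   4.595] F [-0.269  0.549  0.062] open 0.06011685311126178 q [ 0.568 -0.504  2.125 -0.282  1.026 -1.012]
[[312.695 253.605]
 [313.394 222.707]]
```

View pics/w1.png

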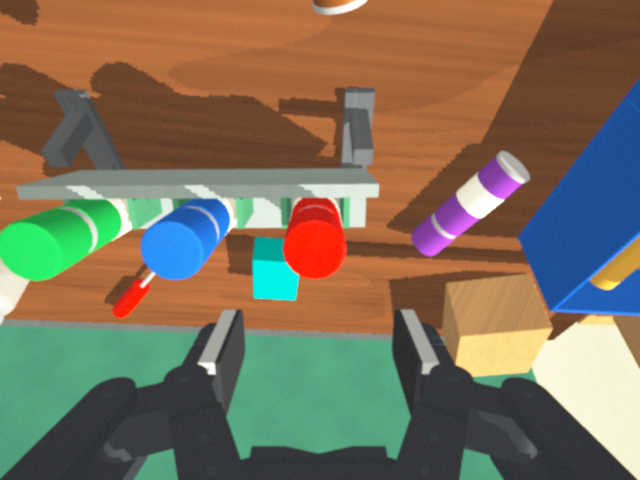

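The wrist view shows the red cap face centred at about (316,249), against a prediction of (312.7,253.6), which is a 2–3 mm correction. The fingers straddle its column at x≈318.

```bash
python3 - <<'E'
from plan import *
import pickle
r=pickle.load(open("w1.pkl","rb"))
o=bottom('red')+ax*.14
for p in((316,249),(175,249)):
    P=plane(r,p,.1787); print(P,o, R2.T@(P[:2]-o[:2]), R2.T@(P[:2]-bottom('blue')[:2]-.14*ax[:2]))
d=plane(r,(316,249),.1787)-o
go(bottom('red')+d+ax*.084,tilt(1),"grasp")
E
```

```text
[0.482 0.296 0.179] [0.486 0.294 0.179] [-0.005  0.002] [-0.005  0.09 ]
[0.489 0.211 0.179] [0.486 0.294 0.179] [-0.005 -0.083] [-0.005  0.005]
grasp t 2.65 pos [0.444 0.293 0.249] turn [ 0.053  0.015 -0.016] shift/30mm [ 0.162 -0.005  4.512] F [-0.557 -0.349 -0.434] open 0.05998588196636538 q [ 0.569 -0.504  2.125 -0.282  1.026 -1.012]
```

```bash
python3 -m jog '[[0,0,0,0.1,0,0.9,0.41],[0,0,0,0,0,0.9,0.41],[0,0,0,0,0,0.9,0.41],[0,0,0,0,0,0.9,0.41],[0,0,0,0,0,0.9,0.41]]'
python3 -m jog '[[0,0,0,0,0,0,0.41],[0,0,0,0,0,0,-1],[0,0,0,0,0,0,-1],[0,0,0,0,0,0,-1],[0,0,0,0,0,0,-1]]' 40
python3 -m jog '[[0,0,0,0,0,0,-1],[0,0,0,0,0,0,-1]]'
python3 - <<'E'
from plan import *
go(bottom('red')+ax*.084,tilt(1),"grasp")
E
```

```text
t: 3.28
tool_pos: [0.5126, 0.3007, 0.132]
tool_rot: [-0.126, 2.577, 0.043]
contact_force: [0.7, -0.7, -0.4]
opening: 0.0599
grip_force: 0.0
t: 3.9
tool_pos: [0.5131, 0.2999, 0.134]
tool_rot: [-0.123, 2.576, 0.043]
contact_force: [-4.2, 0.4, 4.1]
opening: 0.0392
grip_force: 41.1
t: 4.15
tool_pos: [0.5133, 0.2999, 0.134]
tool_rot: [-0.123, 2.576, 0.043]
contact_force: [-5.5, 0.7, 6.4]
opening: 0.0391
grip_force: 41.1
grasp t 4.15 pos [0.513 0.3   0.134] turn [ 0.06   0.039 -0.02 ] shift/30mm [-0.021 -0.095  0.125] F [-5.468  0.695  6.43 ] open 0.03911159660884214 q [ 0.501 -0.217  2.11  -0.308  0.744 -0.992]
```

```bash
python3 -m jog '[[0,0,0,0,0,-0.5,-1],[0,0,0,0,0,-1,-1],[0,0,0,0,0,-1,-1],[0,0,0,0,0,-1,-1],[0,0,0,0,0,-1,-1]]'
python3 -m jog '[[0,0,0,0,0,-1,-1],[0,0,0,0,0,0,-1]]'
python3 - <<'E'
from plan import *
go(np.r_[near["red"],.31],upright(1),"over")
E
```

```text
t: 4.78
tool_pos: [0.44, 0.2912, 0.2471]
tool_rot: [-0.123, 2.579, 0.04]
contact_force: [-0.0, -0.7, -1.8]
opening: 0.0393
grip_force: 40.6
t: 5.03
tool_pos: [0.4254, 0.2907, 0.2753]
tool_rot: [-0.124, 2.573, 0.045]
contact_force: [0.5, 0.2, -1.9]
opening: 0.0397
grip_force: 40.7
over t 5.03 pos [0.425 0.291 0.275] turn [0.076 6.487 0.002] shift/30mm [ -3.123 -18.489  -1.158] F [ 0.512  0.165 -1.881] open 0.039719562173614255 q [ 0.591 -0.566  2.122 -0.285  1.09  -1.008]
```

```bash
python3 -m jog '[[0.01,0.927,0,0,0,-0.3,-1],[0.01,0.927,0,0,0,-0.3,-1],[0.01,0.927,0,0,0,-0.3,-1],[0.01,0.927,0,0,0,-0.3,-1],[0.01,0.927,0,0,0,-0.3,-1]]'
python3 -m jog '[[0.01,0.927,0,0,0,0,-1],[0.01,0.927,0,0,0,0,-1],[0,0,0,-0.15,-0.93,0,-1],[0,0,0,-0.15,-0.93,0,-1],[0,0,0,-0.15,-0.93,0,-1]]'
python3 -m jog '[[0,0,0,-0.15,-0.93,0,-1],[0,0,0,-0.15,-0.93,0,-1],[0,0,0,-0.15,-0.93,0,-1],[0,0,0,-0.15,-0.93,0,-1],[0,0,0,-0.15,-0.93,0,-1]]'
python3 -m jog '[[0,0,0,-0.15,-0.93,0,-1],[0,0,0,-0.15,-0.93,0,-1],[0,0,0,-0.15,-0.93,0,-1],[0,0,0,-0.15,-0.93,0,-1],[0,0,0,-0.15,-0.93,0,-1]]'
python3 - <<'E'
from plan import *
go(np.r_[near["red"],.22],upright(1),"over")
E
```

```text
t: 5.65
tool_pos: [0.4079, 0.2879, 0.3117]
tool_rot: [-0.142, 2.986, 0.009]
contact_force: [-0.1, 0.6, -1.2]
opening: 0.039
grip_force: 40.6
t: 6.28
tool_pos: [0.4296, 0.2052, 0.3114]
tool_rot: [0.149, -3.131, 0.005]
contact_force: [0.7, -1.2, -1.8]
opening: 0.0393
grip_force: 40.7
t: 6.9
tool_pos: [0.4651, 0.0684, 0.3116]
tool_rot: [0.148, -3.131, 0.003]
contact_force: [0.5, -0.7, -1.5]
opening: 0.0391
grip_force: 40.7
t: 7.52
tool_pos: [0.5006, -0.0682, 0.3117]
tool_rot: [0.148, -3.131, 0.002]
contact_force: [-0.2, -0.1, -0.9]
opening: 0.039
grip_force: 40.7
over t 7.53 pos [ 0.501 -0.068  0.312] turn [-0.01  -0.083 -0.013] shift/30mm [-1.77  -6.34   3.056] F [-0.204 -0.054 -0.94 ] open 0.03899356824254859 q [-0.281 -0.268  1.777 -0.003  1.639 -1.947]
```

```bash
python3 -m jog '[[0,-0.08,0,-0.25,-0.9,0,-1],[0,0,0,-0.25,-0.9,0,-1],[0,0,0,-0.25,-0.9,0,-1],[0,0,0,-0.25,-0.9,0.2,-1],[0,0,0,-0.25,-0.9,0.4,-1]]'
python3 -m jog '[[0,0,0,-0.25,-0.9,0.6,-1],[0,0,0,-0.25,-0.9,0.6,-1],[0,0,0,0,0,0.6,-1],[0,0,0,0,0,0.6,-1],[0,0,0,0,0,0,-1]]'
python3 - <<'E'
from plan import *
from station import viewer
import pickle
go(np.r_[near["red"],.0945],upright(1),"place")
d={}
for n in("wrist","top"):
    r=viewer.get_image(n);d[n]=r;cv2.imwrite(f"pics/{n}2.png",r["img"][:,:,::-1])
    print(proj(r,[[*near["red"],.08],[*near["red"],.006]]))
pickle.dump(d,open("d2.pkl","wb"))
a=cv2.resize(d["top"]["img"][150:300,320:470],None,fx=3.5,fy=3.5)
b=d["wrist"]["img"]; b=cv2.resize(b,None,fx=.82,fy=.82)
cv2.imwrite("pics/c2.png",cv2.resize(d["wrist"]["img"],(640,480))[:,:,::-1]); cv2.imwrite("pics/t2.png",a[:,:,::-1])
E
```

```text
t: 8.15
tool_pos: [0.5511, -0.1992, 0.2943]
tool_rot: [-0.149, 3.137, -0.002]
contact_force: [0.9, 0.8, -1.9]
opening: 0.0389
grip_force: 40.7
t: 8.78
tool_pos: [0.57, -0.2489, 0.2212]
tool_rot: [0.151, -3.136, -0.002]
contact_force: [-0.5, -0.7, -1.4]
opening: 0.0394
grip_force: 40.8
place t 8.78 pos [ 0.57  -0.249  0.221] turn [ 0.016 -0.017  0.002] shift/30mm [-0.044 -0.124  4.222] F [-0.499 -0.65  -1.375] open 0.039353026666542085 q [-0.531  0.053  1.629  0.     1.461 -2.198]
[[311.278 230.172]
 [312.394 207.612]]
[[427.082 248.003]
 [419.624 249.06 ]]
```

View pics/c2.png

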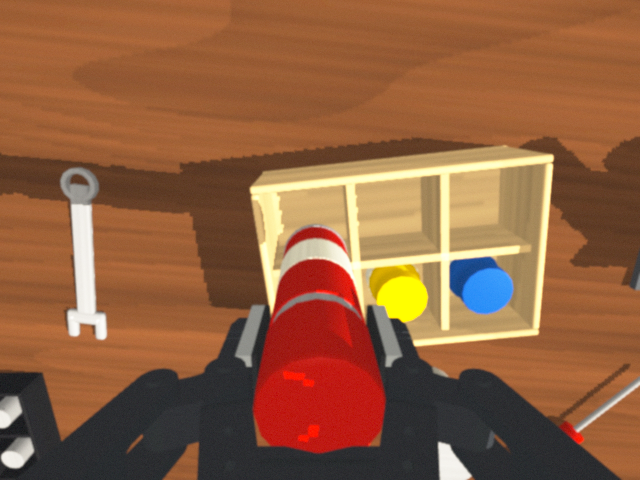

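The wrist view shows the red can, hanging upright, over near0 (top-left cell in this view). The cell's rim centre is at about (307,226), against a prediction of (311,230), so I shift the target about 2 mm in -y and -x.

```bash
python3 -m jog '[[0,0,0,0.03,-0.17,0.3,-1],[0,0,0,0,0,0.9,-1],[0,0,0,0,0,0.9,-1],[0,0,0,0,0,0.9,-1],[0,0,0,0,0,0.6,-1]]'
python3 -m jog '[[0,0,0,0,0,0.15,-1],[0,0,0,0,0,0.1,-1],[0,0,0,0,0,0,-1]]'
python3 -m jog '[[0,0,0,0,0,0.05,-1],[0,0,0,0,0,0.05,-1],[0,0,0,0,0,0,-1]]'
```

```text
t: 9.5
tool_pos: [0.5709, -0.2555, 0.115]
tool_rot: [-0.15, 3.136, -0.002]
contact_force: [0.4, 1.5, -1.3]
opening: 0.0391
grip_force: 40.9
t: 9.88
tool_pos: [0.5719, -0.2559, 0.1098]
tool_rot: [-0.15, 3.134, -0.004]
contact_force: [0.5, -0.8, -1.3]
opening: 0.0394
grip_force: 40.9
t: 10.25
tool_pos: [0.5713, -0.2556, 0.1057]
tool_rot: [-0.15, 3.135, -0.002]
contact_force: [-0.1, 0.6, -1.9]
opening: 0.0392
grip_force: 40.9
```

```bash
python3 -m jog '[[0,0,0,0,0,0.1,-1],[0,0,0,0,0,0.1,-1],[0,0,0,0,0,0,-1]]'
python3 -m jog '[[0,0,0,0,0,0.05,-1],[0,0,0,0,0,0.05,-1],[0,0,0,0,0,0,-1]]'
```

```text
t: 10.62
tool_pos: [0.571, -0.2554, 0.0991]
tool_rot: [-0.15, 3.136, -0.002]
contact_force: [-0.8, 0.0, -2.0]
opening: 0.0391
grip_force: 40.9
t: 11.0
tool_pos: [0.5712, -0.2556, 0.0966]
tool_rot: [-0.15, 3.136, -0.002]
contact_force: [0.1, 0.8, -1.4]
opening: 0.0391
grip_force: 40.9
```

```bash
python3 -m jog '[[0,0,0,0,0,0.04,-1],[0,0,0,0,0,0,-1]]'
python3 -m jog '[[0,0,0,0,0,0.04,-1],[0,0,0,0,0,0,-1]]'
python3 -m jog '[[0,0,0,0,0,0.04,-1],[0,0,0,0,0,0,-1]]'
```

```text
t: 11.25
tool_pos: [0.5713, -0.2556, 0.0955]
tool_rot: [-0.15, 3.135, -0.002]
contact_force: [0.1, -0.2, -1.6]
opening: 0.0393
grip_force: 40.9
t: 11.5
tool_pos: [0.5713, -0.2556, 0.0943]
tool_rot: [-0.15, 3.135, -0.002]
contact_force: [-1.1, 0.4, -2.0]
opening: 0.0391
grip_force: 40.9
t: 11.75
tool_pos: [0.5718, -0.2557, 0.0941]
tool_rot: [-0.149, 3.135, -0.003]
contact_force: [-0.8, 0.5, 2.7]
opening: 0.0389
grip_force: 41.0
```

```bash
python3 -m jog '[[0,0,0,0,0,0,0.0],[0,0,0,0,0,0,0.2],[0,0,0,0,0,0,0.41],[0,0,0,0,0,0,0.41]]'
python3 -m jog '[[0,0,0,0,0,-0.4,0.41],[0,0,0,0,0,-0.8,0.41],[0,0,0,0,0,-1,0.41],[0,0,0,0,0,-1,0.41],[0,0,0,0,0,-1,0.41]]'
python3 -m jog '[[0,0,0,0,0,-1,0.41],[0,0,0,0,0,-1,0.41],[0,0,0,0,0,0,0.41]]'
python3 - <<'E'
from plan import *
from station import viewer
r=viewer.get_image("wrist");cv2.imwrite("pics/w3.png",r["img"][:,:,::-1])
go(np.r_[(bottom('blue')+ax*.22)[:2],.27],upright(1),"flat")
go(bottom('blue')+ax*.22,tilt(1),"pre")
E
```

```text
t: 12.25
tool_pos: [0.5712, -0.2556, 0.0929]
tool_rot: [-0.15, 3.136, -0.002]
contact_force: [-0.8, 0.5, -0.1]
opening: 0.06
grip_force: 0.0
t: 12.88
tool_pos: [0.5711, -0.2555, 0.2213]
tool_rot: [-0.15, 3.134, -0.004]
contact_force: [-0.4, -0.2, -0.2]
opening: 0.0603
grip_force: 0.0
t: 13.25
tool_pos: [0.5722, -0.2561, 0.2838]
tool_rot: [-0.149, 3.129, -0.009]
contact_force: [-0.6, 0.4, -0.3]
opening: 0.0601
grip_force: 0.0
flat t 13.3 pos [ 0.571 -0.256  0.281] turn [-0.043  0.062 -0.005] shift/30mm [ 2.481 15.592  0.37 ] F [-0.012 -0.369 -0.59 ] open 0.0601252212802425 q [-0.54   0.026  1.558  0.     1.551 -2.206]
pre t 13.3 pos [ 0.571 -0.256  0.281] turn [-0.044 -6.355  0.007] shift/30mm [ 2.716 15.592 -0.338] F [-0.012 -0.369 -0.59 ] open 0.0601252212802425 q [-0.54   0.026  1.558  0.     1.551 -2.206]
```

View pics/w3.png

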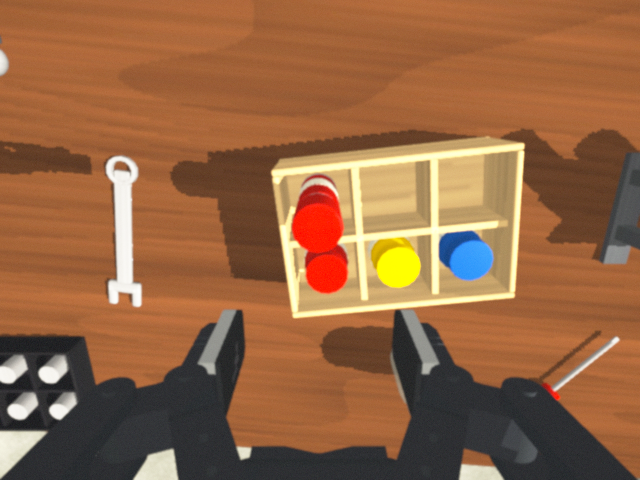

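The wrist view shows the red can upright at (318,220) in near0, beside the red jar at (326,270). Now the blue one.

```bash
python3 -m jog '[[0,0,0,0.155,0.97,0,0.41],[0,0,0,0.155,0.97,0,0.41],[0,0,0,0.155,0.97,0,0.41],[0,0,0,0.155,0.97,0,0.41],[0,0,0,0.155,0.97,0,0.41]]'
python3 -m jog '[[0,0,0,0.155,0.97,0,0.41],[0,0,0,0.155,0.97,0,0.41],[0,0,0,0.155,0.97,0,0.41],[0,0,0,0.155,0.97,0,0.41],[0,0,0,0.155,0.97,0,0.41]]'
python3 -m jog '[[0,0,0,0.155,0.97,0,0.41],[0,0,0,0.155,0.97,0,0.41],[0,0,0,0.155,0.97,0,0.41],[0,0,0,0.155,0.97,0,0.41],[0,0,0,0.155,0.97,0,0.41]]'
python3 -m jog '[[0,-0.91,0,0.155,0.97,0,0.41],[0,-0.91,0,0,0,0,0.41],[0,-0.91,0,0,0,0,0.41],[0,-0.91,0,0,0,0,0.41],[0,-0.91,0,0,0,0,0.41]]'
python3 -m jog '[[0,-0.91,0,0,0,0,0.41],[0,-0.91,0,0,0,0,0.41],[0,0,0,0,0,0,0.41]]'
python3 - <<'E'
from plan import *
from station import viewer
import pickle
r=viewer.get_image("wrist");cv2.imwrite("pics/w4.png",r["img"][:,:,::-1])
pickle.dump(r,open("w4.pkl","wb"))
go(bottom('blue')+ax*.22,tilt(1),"pre")
print(proj(r,bottom('blue')+ax*.14))
k,l,st,ce=cv2.connectedComponentsWithStats(mask(r["img"],"blue"));print(st[1:],ce[1:])
E
```

```text
t: 13.92
tool_pos: [0.5327, -0.1116, 0.2766]
tool_rot: [0.15, -3.138, 0.0]
contact_force: [0.2, 0.2, -0.7]
opening: 0.0605
grip_force: 0.0
t: 14.55
tool_pos: [0.4957, 0.0309, 0.2764]
tool_rot: [0.15, -3.138, 0.002]
contact_force: [-0.0, 0.4, 0.2]
opening: 0.0604
grip_force: 0.0
t: 15.18
tool_pos: [0.4587, 0.1733, 0.2761]
tool_rot: [0.15, -3.138, 0.003]
contact_force: [-0.2, 0.3, -0.2]
opening: 0.0599
grip_force: 0.0
t: 15.8
tool_pos: [0.4517, 0.2009, 0.276]
tool_rot: [-0.132, 2.74, 0.023]
contact_force: [0.3, 0.6, -1.3]
opening: 0.0601
grip_force: 0.0
t: 16.18
tool_pos: [0.451, 0.2008, 0.2752]
tool_rot: [-0.125, 2.584, 0.032]
contact_force: [0.3, 0.4, -0.3]
opening: 0.0601
grip_force: 0.0
pre t 16.23 pos [0.452 0.201 0.276] turn [-0.023 -0.055  0.012] shift/30mm [0.497 0.061 0.863] F [-0.175 -0.164  0.732] open 0.05967335420421147 q [ 0.342 -0.669  2.179 -0.147  1.095 -1.293]
[[319.337 224.693]]
[[ 581  163   59  134 4616]
 [   0  179   35   38  794]
 [ 292  179   59   71 3221]] [[618.946 233.834]
 [ 13.393 200.601]
 [320.795 214.449]]
```

View pics/w4.png

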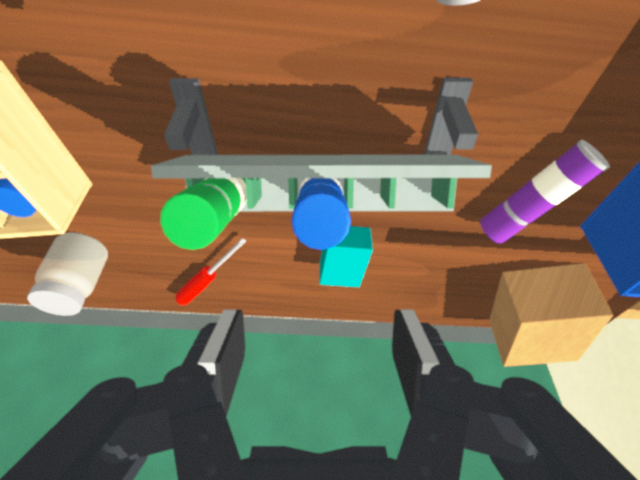

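The blue cap face is centred at about (322,219), with nearly the same offset as red had. The green can at (200,220) is clear of the fingers.

```bash
python3 -m jog '[[0,-0.05,0,0.58,0.1,0,0.41],[0,0,0,0,0,0.9,0.41],[0,0,0,0,0,0.9,0.41],[0,0,0,0,0,0.9,0.41],[0,0,0,0,0,0.9,0.41]]'
python3 -m jog '[[0,0,0,0,0,0.85,0.41],[0,0,0,0,0,0.8,0.41],[0,0,0,0,0,0,0.41]]'
python3 -c "
from plan import *
go(bottom('blue')+ax*.084,tilt(1))"
```

```text
t: 16.85
tool_pos: [0.4956, 0.2078, 0.1765]
tool_rot: [-0.123, 2.578, 0.033]
contact_force: [0.7, -0.8, -0.1]
opening: 0.0602
grip_force: 0.0
t: 17.23
tool_pos: [0.5205, 0.2097, 0.1328]
tool_rot: [-0.123, 2.582, 0.031]
contact_force: [0.3, -0.5, -0.9]
opening: 0.0601
grip_force: 0.0
 t 17.23 pos [0.521 0.21  0.133] turn [-0.036 -0.037  0.004] shift/30mm [-0.082 -0.012  0.117] F [ 0.266 -0.458 -0.9  ] open 0.06013289308672907 q [ 0.308 -0.333  2.202 -0.171  0.734 -1.263]
```

```bash
python3 -m jog '[[0,0,0,0,0,0,-1],[0,0,0,0,0,0,-1],[0,0,0,0,0,0,-1],[0,0,0,0,0,0,-1],[0,0,0,0,0,0,-1]]' 40
python3 -m jog '[[0,0,0,0,0,-0.5,-1],[0,0,0,0,0,-1,-1],[0,0,0,0,0,-1,-1],[0,0,0,0,0,-1,-1],[0,0,0,0,0,-1,-1]]'
python3 -m jog '[[0,0,0,0,0,-1,-1],[0,0,0,0,0,0,-1]]'
python3 -m jog '[[0,0.92,0,0,0,-0.3,-1],[0,0.92,0,0,0,-0.3,-1],[0,0.92,0,0,0,-0.3,-1],[0,0.92,0,0,0,-0.3,-1],[0,0.92,0,0,0,-0.3,-1]]'
python3 -m jog '[[0,0.92,0,0,0,0,-1],[0,0.92,0,0,0,0,-1],[0,0,0,0,0,0,-1]]'
python3 - <<'E'
from plan import *
go(np.r_[.5420,-.1135,.22],upright(1),"over")
E
```

```text
t: 17.85
tool_pos: [0.5215, 0.2106, 0.1366]
tool_rot: [-0.123, 2.575, 0.034]
contact_force: [-2.3, -0.1, 3.5]
opening: 0.039
grip_force: 40.4
t: 18.48
tool_pos: [0.4483, 0.2035, 0.2496]
tool_rot: [-0.124, 2.578, 0.033]
contact_force: [0.3, 1.2, -1.9]
opening: 0.0394
grip_force: 41.3
t: 18.73
tool_pos: [0.4338, 0.2027, 0.2778]
tool_rot: [-0.124, 2.572, 0.036]
contact_force: [-0.3, -0.4, -1.9]
opening: 0.0393
grip_force: 41.4
t: 19.35
tool_pos: [0.416, 0.2005, 0.3144]
tool_rot: [-0.142, 2.982, 0.008]
contact_force: [0.4, -0.3, -2.1]
opening: 0.0393
grip_force: 41.4
t: 19.73
tool_pos: [0.4168, 0.2004, 0.3139]
tool_rot: [0.148, -3.136, 0.004]
contact_force: [0.1, -0.1, -1.4]
opening: 0.0392
grip_force: 41.4
over t 19.73 pos [0.417 0.2   0.314] turn [-0.029 -0.028 -0.016] shift/30mm [ -3.154 -10.815   3.131] F [ 0.092 -0.094 -1.424] open 0.03922095970478379 q [ 0.288 -0.381  1.862 -0.002  1.664 -1.377]
```

```bash
python3 -m jog '[[0,0,0,-0.287,-0.983,0,-1],[0,0,0,-0.287,-0.983,0,-1],[0,0,0,-0.287,-0.983,0,-1],[0,0,0,-0.287,-0.983,0,-1],[0,0,0,-0.287,-0.983,0,-1]]'
python3 -m jog '[[0,0,0,-0.287,-0.983,0,-1],[0,0,0,-0.287,-0.983,0,-1],[0,0,0,-0.287,-0.983,0,-1],[0,0,0,-0.287,-0.983,0.3,-1],[0,0,0,-0.287,-0.983,0.7,-1]]'
python3 -m jog '[[0,0,0,-0.287,-0.983,0.7,-1],[0,0,0,0,0,0.7,-1],[0,0,0,0,0,0.7,-1],[0,0,0,0,0,0,-1],[0,0,0,0,0,0,-1]]'
python3 - <<'E'
from plan import *
from station import viewer
go(np.r_[.5420,-.1135,.0945],upright(1),"place")
r=viewer.get_image("wrist");cv2.imwrite("pics/w5.png",r["img"][:,:,::-1])
print(proj(r,[[*near["blue"],.08],[.542,-.1135,.08]]))
E
```

```text
t: 20.35
tool_pos: [0.4729, 0.0571, 0.3155]
tool_rot: [-0.15, 3.137, -0.003]
contact_force: [0.2, 0.2, -1.2]
opening: 0.0388
grip_force: 41.4
t: 20.98
tool_pos: [0.5305, -0.0858, 0.2869]
tool_rot: [-0.15, 3.134, -0.005]
contact_force: [0.1, 0.2, -1.8]
opening: 0.0391
grip_force: 41.4
t: 21.6
tool_pos: [0.5416, -0.1128, 0.2248]
tool_rot: [-0.151, 3.136, -0.003]
contact_force: [-0.5, -0.8, -1.1]
opening: 0.0391
grip_force: 41.4
place t 21.6 pos [ 0.542 -0.113  0.225] turn [-0.025  0.024  0.006] shift/30mm [-0.012 -0.024  4.343] F [-0.493 -0.774 -1.118] open 0.03909069928040186 q [-0.339 -0.116  1.789 -0.001  1.466 -2.006]
[[318.661 229.372]
 [315.9   226.987]]
```

View pics/w5.png

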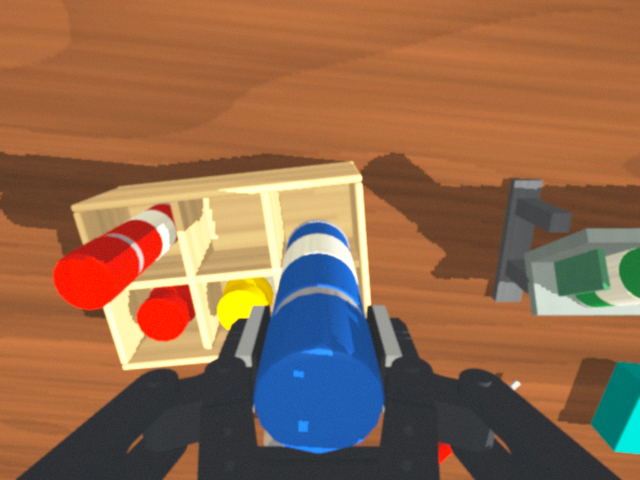

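The blue can is over near2, whose rim centre at about (316,227) matches the target.

```bash
python3 -m jog '[[0,0,0,0,-0.02,0.6,-1],[0,0,0,0,0,0.9,-1],[0,0,0,0,0,0.9,-1],[0,0,0,0,0,0.9,-1],[0,0,0,0,0,0.5,-1]]'
python3 -m jog '[[0,0,0,0,0,0.05,-1],[0,0,0,0,0,0.05,-1],[0,0,0,0,0,0,-1]]'
```

```text
t: 22.28
tool_pos: [0.5404, -0.1138, 0.1077]
tool_rot: [0.15, -3.136, 0.001]
contact_force: [-0.6, -0.3, -1.3]
opening: 0.0392
grip_force: 41.4
t: 22.65
tool_pos: [0.5423, -0.1144, 0.1083]
tool_rot: [-0.15, 3.135, -0.004]
contact_force: [-0.6, 0.3, -1.5]
opening: 0.0395
grip_force: 41.4
```

```bash
python3 -m jog '[[0,0,0,0,0,0.08,-1],[0,0,0,0,0,0.08,-1],[0,0,0,0,0,0.08,-1],[0,0,0,0,0,0,-1]]'
python3 -m jog '[[0,0,0,0,0,0.05,-1],[0,0,0,0,0,0.03,-1],[0,0,0,0,0,0,-1]]'
```

```text
t: 23.15
tool_pos: [0.5413, -0.1141, 0.0994]
tool_rot: [-0.15, 3.138, -0.002]
contact_force: [0.1, 0.7, -1.4]
opening: 0.0394
grip_force: 41.4
t: 23.52
tool_pos: [0.5415, -0.1142, 0.0973]
tool_rot: [-0.15, 3.137, -0.002]
contact_force: [0.5, 0.7, -2.3]
opening: 0.039
grip_force: 41.4
```

```bash
python3 -m jog '[[0,0,0,0,0,0.04,-1],[0,0,0,0,0,0,-1]]'
python3 -m jog '[[0,0,0,0,0,0.04,-1],[0,0,0,0,0,0,-1]]'
```

```text
t: 23.78
tool_pos: [0.5417, -0.1142, 0.0965]
tool_rot: [-0.15, 3.137, -0.003]
contact_force: [-0.8, -0.2, -0.5]
opening: 0.0393
grip_force: 41.8
t: 24.02
tool_pos: [0.5421, -0.1143, 0.0963]
tool_rot: [-0.149, 3.136, -0.003]
contact_force: [-0.9, 0.2, 6.2]
opening: 0.0389
grip_force: 42.2
```

Contact with the floor; I release and retreat.

```bash
python3 -m jog '[[0,0,0,0,0,0,0.0],[0,0,0,0,0,0,0.2],[0,0,0,0,0,0,0.41],[0,0,0,0,0,0,0.41]]'
python3 -m jog '[[0,0,0,0,0,-0.4,0.41],[0,0,0,0,0,-0.8,0.41],[0,0,0,0,0,-1,0.41],[0,0,0,0,0,-1,0.41],[0,0,0,0,0,-1,0.41]]'
python3 -m jog '[[0,0,0,0,0,-1,0.41],[0,0,0,0,0,-1,0.41],[0,0,0,0.8,0,0,0.41],[0,0,0,0.8,0,0,0.41],[0,0,0,0.8,0,0,0.41]]'
python3 -m jog '[[0,0,0,0.8,0,0,0.41],[0,0,0,0.8,0,0,0.41],[0,0,0,0,0,0,0.41],[0,0,0,0,0,0,0.41]]'
python3 - <<'E'
from station import viewer
import cv2
r=viewer.get_image("scene");cv2.imwrite("pics/s6.png",cv2.resize(r["img"][140:360,220:460],None,fx=2.5,fy=2.5)[:,:,::-1])
E
```

```text
t: 24.52
tool_pos: [0.5414, -0.1142, 0.0948]
tool_rot: [-0.15, 3.137, -0.002]
contact_force: [-0.3, 0.2, -0.6]
opening: 0.06
grip_force: 0.0
t: 25.15
tool_pos: [0.5415, -0.114, 0.2231]
tool_rot: [-0.15, 3.136, -0.003]
contact_force: [1.0, 0.1, -0.0]
opening: 0.0604
grip_force: 0.0
t: 25.78
tool_pos: [0.469, -0.1208, 0.2821]
tool_rot: [-0.15, 3.136, -0.004]
contact_force: [-0.2, -0.2, 0.3]
opening: 0.0602
grip_force: 0.0
t: 26.28
tool_pos: [0.4224, -0.1254, 0.2816]
tool_rot: [-0.15, 3.136, -0.003]
contact_force: [0.1, -0.3, -0.3]
opening: 0.06
grip_force: 0.0
```

View pics/s6.png

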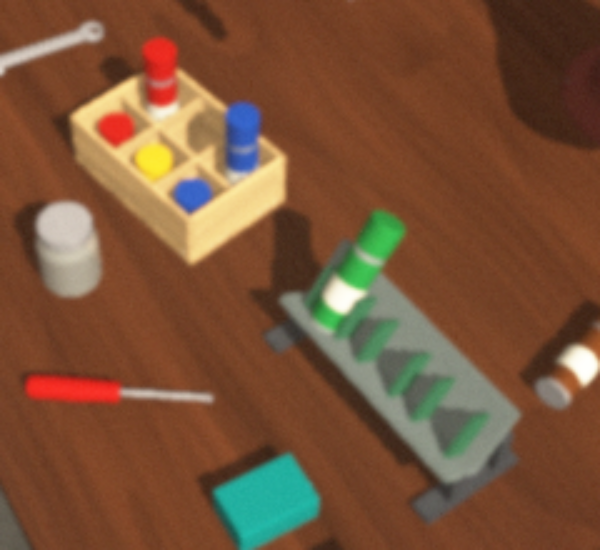

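The view shows the red can (162,75) and the blue can (242,140) upright in the cells next to their jars. The green can is still in the rack and everything else is in place.

```bash
python3 -c "
from station import finish_job
print(finish_job())"
```

```text
the job is handed in; nothing more can be done
None
```

The red can stands upright in near0 and the blue can in near2, each beside its matching jar; both were set down gently, nothing else was moved as far as the last picture shows, and the job was handed in at about 26 s.

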